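# Dial the chip stall's cash box open

## Robot

A 6-joint arm with a two-finger parallel gripper is mounted at the origin on the work surface. World frame = base frame: x ahead of the robot, y to its left, z up, the work surface at z = 0. Lengths are in m, angles in rad, forces in N, time in s.
With the tool pointing down it reaches from about 0.3 to 0.875 m from the base axis. Payload 4.2 kg.
Tool frame: the origin (TCP) lies midway between the tips of the shut fingers; the grasp point (between the pads) lies 19 mm behind it; z points along the fingers, y is the line along which they close (so a half turn about z gives the same grasp; the last joint's range is limited). The gripper opens to 85 mm and grips with 20 to 120 N. Pads are 22 mm wide; open, the fingers measure 114 mm over their backs; the gripper's body (76 mm by 85 mm) begins 54 mm behind the grasp point. The pads swing forward as they close: fully open they stand 13 mm farther back than shut.
Start: joints at [1.142, 0.32, 1.565, -0, 1.257, -0.02], TCP at [0.229, 0.528, 0.194] pointing down, gripper open.
Joint ranges: [-3.11, 3.11], [-0.84, 2.01], [0.21, 2.61], [-1.34, 4.49], [0.05, 2.63], [-2.56, 2.56]. Speed limits (rad/s): [2.57, 2.57, 3.14, 3.14, 3.14, 3.14].

## Interface

Orientations are given as a rotation vector (axis times angle).
In Python, from plant import manip, viewer, boxes_of, outline_of, mark_of gives the robot as it stands.
- The arm moves only by the shell command python3 -m creep 'ROWS'. ROWS is JSON, a list of rows, each a list of 5 numbers: the finger opening in mm, from 0 to 85.4, then the shift along the tool's x, y, z in units of 40 mm (1.0 is 40 mm), then the turn about the tool's z in units of 10 degrees (1.0 is 10 degrees). In form: [[jaw, dx, dy, dz, twist], ...]. A call has exactly 5 rows; each row is the pose to reach, as a shift and turn from the pose commanded when the call began, along the tool's axes at that moment; what a row does not reach only later rows make up. A row lasts 1/8 s, in which the tool goes at most 62.5 mm and 10.7 degrees, less where a joint would pass 70% of its speed; a pose out of reach is approached as far as the arm can. A call with a gripper value outside its range is refused whole. The fingers move at their own pace and stop on an object; the grip force is fixed at half the most. Time passes only in rows, so rows that repeat a pose let the fingers close, or fill a call up. It gives the time, the measured TCP pose, the force, the opening and the grip force at its end, in the units of the state.
- manip.read_state(): the state, without advancing time (a new reading comes with each control period).
- viewer.capture(name): name is "scene" or "top"; returns a dict with "pixels" (420x560x3 uint8, red, green, blue), "fx", "fy", "cx", "cy" (pixels), "k1" (the pictures are not rectified: a ray, as slopes to the right and down, at radius r is drawn at 1 + k1 r^2 times it, then the intrinsics apply), "view" (4x4, takes a point from world to camera coordinates). Camera axes: x right, y up, looking along -z (the intrinsics and any distortion apply to the point x, -y, -z); pixel columns grow to the right and rows downward; lengths in m; the calibration is good to about 2 mm. A picture is of the moment at which its call begins. There is no depth.
- manip.job_done(): hands the job in; it is judged then, once.
Trained networks look in a picture, given as the dict that the camera call returned (one of the last four; its "shot" number tells which), for a name from the list of things; names that differ only in an ending like _2 or _b are one class to them, and where a whole thing is asked for, a point or a joint stands for the part that bears it (a point fixed in the world has none). Each returns a list of dicts, best first, with "p" (0 to 1); they miss things now and then, are a little off and sometimes report something else, mostly with a low value. They report only what shows in the picture. A call takes as long as a camera call.
- boxes_of(picture, query): "rect" ([centre column, centre row, width, height] as shares, 0 to 1, of the picture: columns of its width, rows of its height, round what is visible of it).
- outline_of(picture, query): "pixels" (420x560 bool, what is visible of it) and "rect" ([centre column, centre row, width, height] as shares, 0 to 1, of the picture: columns of its width, rows of its height, round what is visible of it).
- mark_of(picture, query): "xy" ([column, row] as shares, 0 to 1, of the picture: columns of its width, rows of its height: a listed point, or the origin of a listed thing).
The state is a dict: "clock": time; "joints": joint angles; "qvel": joint speeds; "joint_torque": joint torques, N m; "ee_pos": TCP position; "ee_rot": TCP orientation; "contact_force": force on the tool from outside, world axes, zero at the start; "wrist_torque": the same for the moment, N m; "opening": opening from 0.0 (shut) to 1.0 (fully open); "grasp_force": force on a finger pad.
Only numpy, scipy, OpenCV 4.12 (cv2) and the standard library are available. Lean on these libraries where they do the work, as an engineer would, in place of code of your own. Each camera call takes 0.05 s, during which the arm holds its last target. There are 200 camera calls.

## Task

Set the three thumbwheels on the cash box's lid to the code 5-2-4 (the stall-holder's left to right, standing where the robot stands), with each number squarely on top, then slide the catch on the lid fully to the left to unlock the box. The wheels' worn axles let each sit a little high or low, so feel for it: roll one wheel at a time with a light fingertip (never more than 20 N), do not touch two wheels at once, do not force the catch, and leave the things around the box alone.

Things in the scene. Friction and masses are not known exactly. Their poses are not given: they have to be found in the camera images.
- cash_box: grey steel cash box screwed down, 240 x 300 x 100 mm (x, y, z). Origin: centre of its underside; x from the catch's side to the wheels' side (away from the robot, give or take yaw), y left, z up. On the flat lid: three wheels in a row at x +30, y +52, 0, -52 mm, 30 mm free between them, rims 20 mm above the lid; the catch at x -68; an 8 mm high handle at x +95 to +113 mm.
- wheel_left (a joint): angle (rad) of the left (+y) white thumbwheel. Numbers 1 to 6 sit round its rim as dice-like black pips; number n is squarely on top at (n - 1) x 1.047, so 5 at 4.19. Grows as the rim's top rolls along the box's +x. Stops at -0.35 and 5.59. Turns stiffly (2.5 N at the rim), no clicks, stays as left; a fingertip rolls it by rubbing while bearing down 5 to 12 N, and slips with less.
- wheel_mid (a joint): angle (rad) of the middle white thumbwheel. Numbers 1 to 6 sit round its rim as dice-like black pips; number n is squarely on top at (n - 1) x 1.047, so 2 at 1.05. Grows as the rim's top rolls along the box's +x. Stops at -0.35 and 5.59. Turns stiffly (2.5 N at the rim), no clicks, stays as left; a fingertip rolls it by rubbing while bearing down 5 to 12 N, and slips with less.
- wheel_right (a joint): angle (rad) of the right (-y) white thumbwheel. Numbers 1 to 6 sit round its rim as dice-like black pips; number n is squarely on top at (n - 1) x 1.047, so 4 at 3.14. Grows as the rim's top rolls along the box's +x. Stops at -0.35 and 5.59. Turns stiffly (2.5 N at the rim), no clicks, stays as left; a fingertip rolls it by rubbing while bearing down 5 to 12 N, and slips with less.
- wheel_left_top (a point): fixed point of the box on the top of the left wheel's rim: 120 mm above the box's underside, at box x +30 mm, y +52 mm. The wheel is 56 mm in diameter, 22 mm wide, smooth, its level axle along the box's y and 92 mm above the underside (28 mm below). Nominal only: axles are worn, so a rim may truly stand up to 6 mm higher or lower; it gives 1 mm per 9 N
- wheel_mid_top (a point): fixed point of the box on the top of the middle wheel's rim: 120 mm above the box's underside, at box x +30 mm, y 0 mm. The wheel is 56 mm in diameter, 22 mm wide, smooth, its level axle along the box's y and 92 mm above the underside (28 mm below). Nominal only: axles are worn, so a rim may truly stand up to 6 mm higher or lower; it gives 1 mm per 9 N
- wheel_right_top (a point): fixed point of the box on the top of the right wheel's rim: 120 mm above the box's underside, at box x +30 mm, y -52 mm. The wheel is 56 mm in diameter, 22 mm wide, smooth, its level axle along the box's y and 92 mm above the underside (28 mm below). Nominal only: axles are worn, so a rim may truly stand up to 6 mm higher or lower; it gives 1 mm per 9 N
- catch (a joint): travel (m) of the steel slide catch along the box's +y (to the left): 0 shut, 0.020 at its stop, fully open. It slides against 2 N of friction and stays where it is left. With any wheel off its code number by more than about 0.4 rad it has only 3 mm of play and then jams.
- catch_tab (a point): top centre of the catch's upright tab; moves with the catch. The tab is 30 mm (box x) by 12 mm (box y) and stands 30 mm above the lid, free on both sides along y; shut, it is at box x -68 mm, y -20 mm.
- shaker: aluminium salt shaker, 68 mm wide, 156 mm tall, origin under its centre; a bystander standing loose on the counter beside the box
- chip_tray: open cardboard-brown serving tray 150 x 90 x 35 mm, origin under its centre; a bystander standing loose on the counter beside the box
- dip_pot: small white open pot, 72 mm wide, 50 mm tall, origin under its centre; a bystander standing loose on the counter beside the box

How it is judged:
On the way, in this order (a step that is already met when the one before it is completed fails the run):
1. the three wheels show 5, 2 and 4 uppermost while the catch is still shut (value of joint wheel_left between 4.0288 and 4.3488 rad and value of joint wheel_mid between 0.8872 and 1.2072 rad and value of joint wheel_right between 2.9816 and 3.3016 rad and value of joint catch below 0.005 m), for 0.2 s.
2. the catch is slid fully open with the code still set (value of joint wheel_left between 4.0288 and 4.3488 rad and value of joint wheel_mid between 0.8872 and 1.2072 rad and value of joint wheel_right between 2.9816 and 3.3016 rad and value of joint catch above 0.0175 m), for 0.2 s.
At the end, for the whole second after the job is handed in: wheels left to right within 0.16 rad (9 degrees) of numbers 5, 2 and 4 uppermost, and the catch at rest within 2.5 mm of its open stop (all of step 2 and velocity of joint catch between -0.005 and 0.005 m/s); the robot touches nothing.
It fails at once if a wheel is pressed or pushed with more than 20 N (contact force between the fingers and wheel_left above 20 N or contact force between the fingers and wheel_mid above 20 N or contact force between the fingers and wheel_right above 20 N).
It fails at once if two wheels are touched at once ((contact force between the fingers and wheel_left above 0.3 N and contact force between the fingers and wheel_mid above 0.3 N) or (contact force between the fingers and wheel_mid above 0.3 N and contact force between the fingers and wheel_right above 0.3 N) or (contact force between the fingers and wheel_left above 0.3 N and contact force between the fingers and wheel_right above 0.3 N)).
It fails at once if the catch is forced with more than 25 N (contact force between the fingers and catch above 25 N).
It fails at once if a bystander is moved more than 20 mm or tipped (distance of any of shaker, chip_tray, dip_pot from where it was at the start of the episode above 0.02 m or angle between any of shaker, chip_tray, dip_pot's own z axis and vertical above 0.35 rad).
It also fails if it takes over 67 s, if anything falls off the work surface, if the arm or the gripper's body presses on something with over 40 N, if the wrist force passes 120 N, or if a joint passes its speed limit or range.

## Working session

There is one attempt and no reset: what is moved stays moved. The work goes in short steps, Python scripts to look and compute and a shell command to move; the robot and the scene stay as the last step left them, time stands still between calls to the robot, and variables do not carry over. Pictures are saved under pics/ and viewed, at most 10 in all, crops included, and the job is handed in when it is done.

```bash
ls; mkdir -p pics
cat > h.py <<'E'
import numpy as np, cv2
from plant import manip, viewer, boxes_of, outline_of, mark_of
from scipy.spatial.transform import Rotation as R
from scipy.optimize import least_squares
def proj(p,P):
    P=np.atleast_2d(P); c=(p["view"]@np.c_[P,np.ones(len(P))].T).T
    s=np.c_[c[:,0],-c[:,1]]/(-c[:,2:3]); s=s*(1+p["k1"]*(s**2).sum(1,keepdims=True))
    return s*[p["fx"],p["fy"]]+[p["cx"],p["cy"]]
def boxpt(b,P): # b=x,y,yaw
    P=np.atleast_2d(P); c,s=np.cos(b[2]),np.sin(b[2])
    return np.c_[b[0]+c*P[:,0]-s*P[:,1], b[1]+s*P[:,0]+c*P[:,1],P[:,2]]
PTS={"wheel_left_top":[.03,.052,.12],"wheel_mid_top":[.03,0,.12],"wheel_right_top":[.03,-.052,.12],"catch_tab":[-.068,-.02,.13],"cash_box":[0,0,0]}
E
python3 - <<'E'
from h import *
s=manip.read_state(); print(s)
obs=[]
for n in("scene","top"):
    p=viewer.capture(n); cv2.imwrite(f"pics/{n}0.png",p["pixels"][:,:,::-1])
    for q in PTS:
        m=mark_of(p,q)
        if m: xy=np.array(m[0]["xy"])*[560,420]; print(n,q,m[0]["p"],xy.round(1)); obs.append((p,q,xy,m[0]["p"]))
f=lambda b:np.concatenate([(proj(p,boxpt(b,PTS[q]))[0]-xy) for p,q,xy,w in obs if w>.4])
r=least_squares(f,[.55,0,0],loss="soft_l1",f_scale=3); print(r.x,r.fun.round(1))
E
```

```text
pics
{'clock': 0.0, 'joints': array([ 1.14200021e+00,  3.20287960e-01,  1.56569261e+00,  1.81077506e-05,
        1.25738117e+00, -1.99840174e-02]), 'qvel': array([-3.72618165e-04, -4.98152261e-04, -8.52395561e-04,  3.76423143e-04,
        1.74513035e-03, -5.07588249e-05]), 'joint_torque': array([ 4.62621847e-04, -4.15519738e+01, -2.34168112e+01,  2.88471199e-05,
        8.25036055e-03,  2.01831639e-06]), 'ee_pos': array([0.22833232, 0.52712691, 0.1931793 ]), 'ee_rot': array([-6.37623167e-01, -3.07578529e+00,  2.70283560e-03]), 'contact_force': array([ 0.33168685, -0.53261449, -0.13492371]), 'wrist_torque': array([-0.02358907,  0.02997094,  0.02781098]), 'grasp_force': 0.0, 'opening': 0.9988090655299287}
scene wheel_left_top 0.65 [322.6 217.4]
scene wheel_mid_top 0.61 [298.8 221.1]
scene wheel_right_top 0.96 [277.  217.1]
scene catch_tab 0.49 [294.  185.1]
scene cash_box 0.9 [297.1 236. ]
top wheel_left_top 0.68 [235.3 177.3]
top wheel_mid_top 0.75 [262.4 187.1]
top wheel_right_top 0.55 [288.  192.7]
top catch_tab 0.58 [251.3 238. ]
[ 0.56749833  0.09221831 -0.33254588] [-1.4  4.3  0.4 -1.3  0.3  0.8  0.4 -1.5  1.5 -0.7  0.9  0.8 -1.1 -0.8
 -1.4  1.8  3.1 -1.4]
```

Run:
```python
import cv2,numpy as np
a=cv2.imread("pics/scene0.png")[120:320,190:410];b=cv2.imread("pics/top0.png")[100:310,160:380]
f=lambda i:cv2.resize(i,(400,380),interpolation=cv2.INTER_CUBIC)
cv2.imwrite("pics/crop0.png",np.hstack([f(a),f(b)]))
```

```text
(no output)
```

View pics/crop0.png

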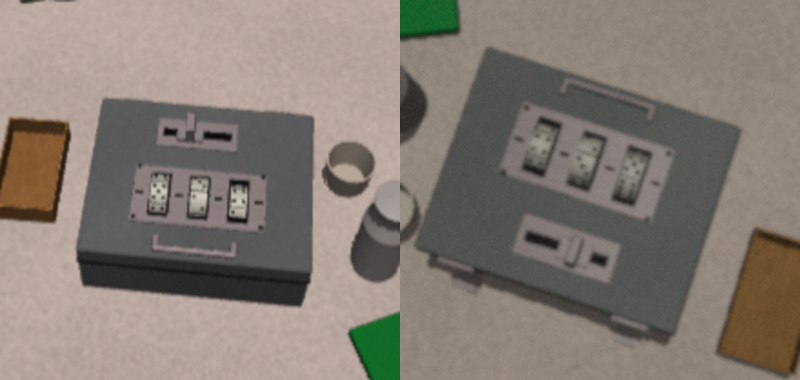

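View pics/top0.png

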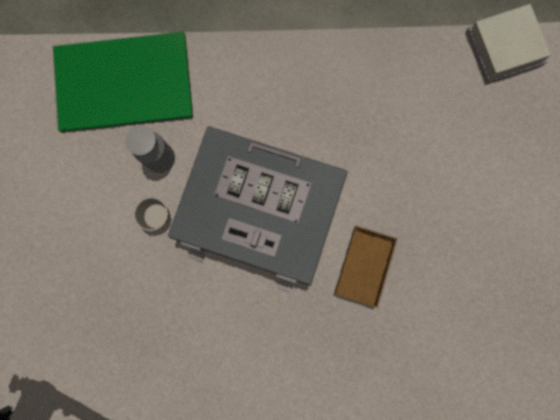

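The box is yawed about −18°; the pot and shaker stand to its left, the tray to its right. In the top view the lid corners are at about (208,128), (347,171), (310,283) and (170,238). I'll refine the pose from these and unroll the wheels.

Run:
```python
from h import *
t=viewer.capture("top");s=viewer.capture("scene")
L=[[.12,.15,.1],[.12,-.15,.1],[-.12,-.15,.1],[-.12,.15,.1]]
g=cv2.cvtColor(t["pixels"],cv2.COLOR_RGB2GRAY)
c=np.array([[208,128],[347,171],[310,283],[170,238]],float)
r=least_squares(lambda b:(proj(t,boxpt(b,L))-c).ravel(),[.567,.092,-.33]);print(r.x,r.fun.round(1))
m=[]
for p in(t,s):
  for q in("wheel_left_top","wheel_mid_top","wheel_right_top","catch_tab"):
    o=mark_of(p,q)
    if o:m.append((p,q,np.array(o[0]["xy"])*[560,420]))
r=least_squares(lambda b:np.r_[(proj(t,boxpt(b,L))-c).ravel(),np.concatenate([proj(p,boxpt(b,PTS[q]))[0]-x for p,q,x in m])],r.x,loss="soft_l1");b=r.x;print(b,r.fun.round(1))
np.save("b.npy",b)
rows=[]
for p in(t,s):
  tiles=[]
  for y0 in(.052,0,-.052):
    ph=np.radians(np.linspace(-75,75,300));ys=np.linspace(.014,-.014,120)
    P=np.array([[.03-0.028*np.sin(-a),y0+y,.092+.028*np.cos(a)] for a in ph[::-1] for y in ys])
    uv=proj(p,boxpt(b,P)).astype(np.float32)
    im=cv2.remap(p["pixels"],uv[:,0].reshape(300,120),uv[:,1].reshape(300,120),cv2.INTER_CUBIC)
    im=cv2.normalize(im,None,0,255,cv2.NORM_MINMAX)
    im[150,:8]=[255,0,0];im[150,-8:]=[255,0,0]
    for k in(-60,60): im[150+2*k,:8]=[0,0,255]
    tiles+= [im,np.zeros((300,10,3),np.uint8)]
  rows.append(np.hstack(tiles))
cv2.imwrite("pics/unroll.png",np.hstack(rows)[:,:,::-1])
```

```text
[ 0.56407298  0.08974518 -0.32436649] [-1.3 -2.3  1.7 -1.1  2.3  2.8 -2.8  0.2]
[ 0.5662192   0.09378253 -0.32198883] [ -3.5  -3.1  -0.5  -2.4   0.4   1.5  -4.8  -0.6   1.4   1.1 104.7 -28.1
   0.4   1.9   0.5   2.1  -1.3   1.    2.   -1.1   0.5   1.5   0.5  -2.9]
```

View pics/unroll.png

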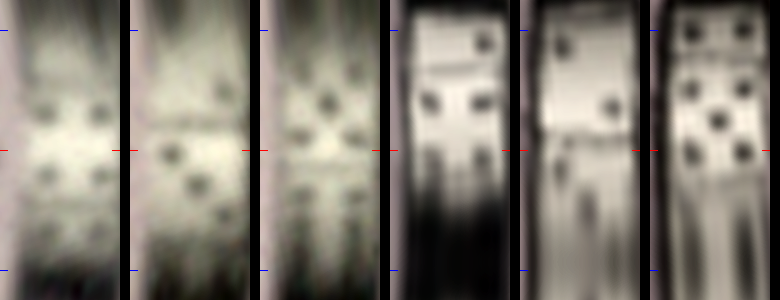

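Reading (up in the tiles is +x, 2 px per degree):
- **Left wheel:** 4 is near the top, at about 3.25 rad, so it needs +0.93.
- **Middle wheel:** the 2/3 boundary is at about +11°, so about 1.75 rad, and it needs −0.70.
- **Right wheel:** 5 is at about +18°, so about 4.5 rad, and it needs −1.36.

Starting with the left wheel.

```bash
cat >> h.py <<'E'
def nav(P,yawx=np.pi):
    "shift (units) and twist to bring TCP to box point P with tool x at box yaw+yawx"
    b=np.load("b.npy"); s=manip.read_state(); M=R.from_rotvec(s["ee_rot"]).as_matrix()
    d=M.T@(boxpt(b,P)[0]-s["ee_pos"])/.04
    a=b[2]+yawx; want=M.T@[np.cos(a),np.sin(a),0]; tw=np.degrees(np.arctan2(want[1],want[0]))/10
    print("t %.2f"%s["clock"],"shift",d.round(3),"twist",tw.round(3),"F",s["contact_force"].round(2),"z",M[:,2].round(3),"tcp",s["ee_pos"].round(4))
E
python3 - <<'E'
from h import *
nav([.03,.052,.22]); nav([.03,.052,.14])
for p,n in((viewer.capture("top"),0),):
  for q in("shaker","dip_pot","chip_tray"):
    o=mark_of(p,q)
    if o: 
      x=np.array(o[0]["xy"])*[560,420]
      print(q,least_squares(lambda u:(proj(p,[u[0],u[1],0])[0]-x),[.5,.2]).x)
E
```

```text
t 1.10 shift [-12.691  -5.237  -0.649] twist -0.497 F [-0.07 -0.12  0.21] z [ 0.  0. -1.] tcp [0.2286 0.5276 0.1941]
t 1.10 shift [-12.691  -5.237   1.351] twist -0.497 F [-0.07 -0.12  0.21] z [ 0.  0. -1.] tcp [0.2286 0.5276 0.1941]
shaker [0.6831598  0.31283547]
dip_pot [0.63376342 0.147452  ]
chip_tray [ 0.44582385 -0.13279129]
```

```bash
python3 -m creep '[[0,-1,-0.5,-0.65,-0.5],[0,-2.3,-1,-0.65,-0.5],[0,-3.8,-1.6,-0.65,-0.5],[0,-5.2,-2.2,-0.65,-0.5],[0,-6.5,-2.7,-0.65,-0.5]]' && python3 -c "
from h import *
nav([.03,.052,.22])"
```

```text
clock: 1.92
ee_pos: [0.4255, 0.3235, 0.2203]
ee_rot: [0.503, 3.101, 0.001]
contact_force: [0.8, 0.7, -0.8]
opening: 0.007
grasp_force: 0.0
t 1.93 shift [-5.905 -3.036  0.007] twist 0.001 F [ 0.83  0.67 -0.76] z [ 0.001  0.    -1.   ] tcp [0.4255 0.3235 0.2203]
```

```bash
python3 -m creep '[[0,-1.4,-0.7,0,0],[0,-2.8,-1.4,0,0],[0,-4.2,-2.1,0,0],[0,-5.4,-2.8,0,0],[0,-5.9,-3.04,0,0]]' && python3 -m creep '[[0,0,0,0.5,0],[0,0,0,1,0],[0,0,0,1.5,0],[0,0,0,1.9,0],[0,0,0,2.05,0]]' && python3 -c "
from h import *
p=viewer.capture('scene');cv2.imwrite('pics/s1.png',cv2.resize(p['pixels'][100:300,190:420,::-1],(690,600),interpolation=cv2.INTER_CUBIC))
nav([.03,.052,.12])"
```

```text
clock: 2.55
ee_pos: [0.6113, 0.1327, 0.2196]
ee_rot: [-0.508, -3.1, 0.001]
contact_force: [-0.8, -0.3, -1.3]
opening: -0.003
grasp_force: 0.0
clock: 3.18
ee_pos: [0.609, 0.1356, 0.137]
ee_rot: [-0.502, -3.1, 0.0]
contact_force: [1.1, 0.1, 0.2]
opening: -0.003
grasp_force: 0.0
t 3.23 shift [-0.065 -0.028  0.42 ] twist 0.005 F [-0.85  0.07 -0.92] z [-0.002 -0.    -1.   ] tcp [0.609  0.1355 0.1368]
```

View pics/s1.png

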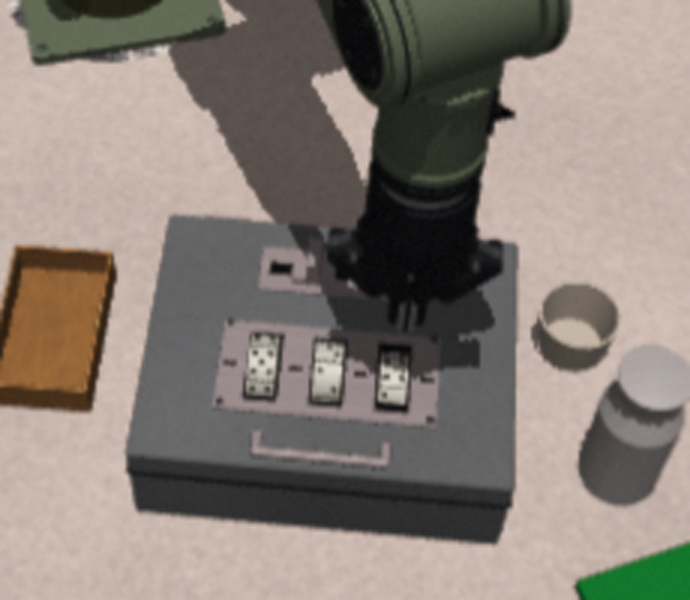

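The shut fingertip hangs just behind the left wheel, which is at (395,375) in this crop, and nothing is near it. Next I feel downward in small steps, with a guard that stops once contact is felt.

```bash
cat > lite.py <<'E'
import sys
from plant import manip
f=manip.read_state()["contact_force"][2]; sys.exit(0 if abs(f)<2.5 else 1)
E
python3 -m creep '[[0,0.05,-0.03,0.1,0],[0,0.11,-0.03,0.2,0],[0,0.11,-0.03,0.23,0],[0,0.11,-0.03,0.25,0],[0,0.11,-0.03,0.25,0]]'; for i in 1; do
python3 lite.py && python3 -m creep '[[0,0,0,0.01,0],[0,0,0,0.02,0],[0,0,0,0.03,0],[0,0,0,0.03,0],[0,0,0,0.03,0]]'
python3 lite.py && python3 -m creep '[[0,0,0,0.01,0],[0,0,0,0.02,0],[0,0,0,0.03,0],[0,0,0,0.03,0],[0,0,0,0.03,0]]'
python3 lite.py && python3 -m creep '[[0,0,0,0.01,0],[0,0,0,0.02,0],[0,0,0,0.03,0],[0,0,0,0.03,0],[0,0,0,0.03,0]]'
python3 lite.py && python3 -m creep '[[0,0,0,0.01,0],[0,0,0,0.02,0],[0,0,0,0.03,0],[0,0,0,0.03,0],[0,0,0,0.03,0]]'
done; python3 -c "
from h import *
nav([.03,.052,.12])"
```

```text
clock: 3.85
ee_pos: [0.6053, 0.1355, 0.1281]
ee_rot: [0.503, 3.101, 0.0]
contact_force: [-0.7, -0.6, -0.4]
opening: 0.003
grasp_force: 0.0
clock: 4.47
ee_pos: [0.6051, 0.1355, 0.1268]
ee_rot: [0.503, 3.101, 0.0]
contact_force: [0.4, -0.0, 0.2]
opening: 0.001
grasp_force: 0.0
clock: 5.1
ee_pos: [0.6052, 0.1355, 0.1256]
ee_rot: [0.503, 3.101, 0.0]
contact_force: [0.8, 0.8, -0.3]
opening: -0.005
grasp_force: 0.0
clock: 5.72
ee_pos: [0.6052, 0.1355, 0.1244]
ee_rot: [0.503, 3.101, 0.0]
contact_force: [0.0, -0.0, -0.4]
opening: -0.001
grasp_force: 0.0
clock: 6.35
ee_pos: [0.6052, 0.1355, 0.1232]
ee_rot: [0.503, 3.101, 0.0]
contact_force: [-0.4, -0.6, 0.7]
opening: 0.002
grasp_force: 0.0
t 6.35 shift [-0.157  0.003  0.08 ] twist 0.003 F [-0.43 -0.62  0.72] z [ 0.  0. -1.] tcp [0.6052 0.1355 0.1232]
```

```bash
for i in 1; do
python3 -m creep '[[0,0,0,0.01,0],[0,0,0,0.02,0],[0,0,0,0.03,0],[0,0,0,0.03,0],[0,0,0,0.03,0]]'
python3 lite.py && python3 -m creep '[[0,0,0,0.01,0],[0,0,0,0.02,0],[0,0,0,0.03,0],[0,0,0,0.03,0],[0,0,0,0.03,0]]'
python3 lite.py && python3 -m creep '[[0,0,0,0.01,0],[0,0,0,0.02,0],[0,0,0,0.03,0],[0,0,0,0.03,0],[0,0,0,0.03,0]]'
python3 lite.py && python3 -m creep '[[0,0,0,0.01,0],[0,0,0,0.02,0],[0,0,0,0.03,0],[0,0,0,0.03,0],[0,0,0,0.03,0]]'
python3 lite.py && python3 -m creep '[[0,0,0,0.01,0],[0,0,0,0.02,0],[0,0,0,0.03,0],[0,0,0,0.03,0],[0,0,0,0.03,0]]'
done|grep -E "clock|ee_pos|force"; python3 -c "
from h import *
nav([.03,.052,.12])"
```

```text
clock: 6.98
ee_pos: [0.6051, 0.1355, 0.122]
contact_force: [-0.0, -0.2, -0.0]
grasp_force: 0.0
clock: 7.6
ee_pos: [0.6051, 0.1355, 0.1208]
contact_force: [-0.3, -0.6, -0.7]
grasp_force: 0.0
clock: 8.22
ee_pos: [0.6052, 0.1355, 0.1196]
contact_force: [0.4, 0.4, -0.2]
grasp_force: 0.0
clock: 8.85
ee_pos: [0.6052, 0.1355, 0.1184]
contact_force: [0.6, -0.6, 0.0]
grasp_force: 0.0
clock: 9.48
ee_pos: [0.6051, 0.1355, 0.1172]
contact_force: [-0.2, 0.6, 0.9]
grasp_force: 0.0
t 9.47 shift [-0.157  0.002 -0.069] twist 0.003 F [-0.16  0.58  0.93] z [ 0.  0. -1.] tcp [0.6051 0.1355 0.1172]
```

```bash
for i in 1; do
python3 -m creep '[[0,0,0,0.01,0],[0,0,0,0.02,0],[0,0,0,0.035,0],[0,0,0,0.035,0],[0,0,0,0.035,0]]'
python3 lite.py && python3 -m creep '[[0,0,0,0.01,0],[0,0,0,0.02,0],[0,0,0,0.035,0],[0,0,0,0.035,0],[0,0,0,0.035,0]]'
python3 lite.py && python3 -m creep '[[0,0,0,0.01,0],[0,0,0,0.02,0],[0,0,0,0.03,0],[0,0,0,0.03,0],[0,0,0,0.03,0]]'
done|grep -E "clock|ee_pos|force"; python3 -c "
from h import *
nav([.03,.052,.12])"
```

```text
clock: 10.1
ee_pos: [0.6052, 0.1355, 0.1158]
contact_force: [-0.2, 0.7, 0.1]
grasp_force: 0.0
clock: 10.72
ee_pos: [0.6051, 0.1355, 0.1144]
contact_force: [-0.8, -1.2, -0.6]
grasp_force: 0.0
clock: 11.35
ee_pos: [0.6051, 0.1355, 0.1132]
contact_force: [-0.2, -0.4, 0.3]
grasp_force: 0.0
t 11.35 shift [-0.157  0.002 -0.169] twist 0.003 F [-0.18 -0.44  0.26] z [ 0.  0. -1.] tcp [0.6051 0.1355 0.1132]
```

```bash
python3 -c "
from h import *
ims=[]
for n in('scene','top'):
  p=viewer.capture(n);b=np.load('b.npy');im=p['pixels'][:,:,::-1].copy()
  c=proj(p,boxpt(b,[.03,.03,.12]))[0].astype(int)
  x0,y0=c-[50,60]
  t=cv2.resize(im[y0:y0+120,x0:x0+80+20],(400,480),interpolation=cv2.INTER_CUBIC)
  for q,col in((boxpt(b,[.03,.052,.12]),(0,0,255)),(boxpt(b,[.03,0,.12]),(0,0,255)),(manip.read_state()['ee_pos'][None],(0,255,0))):
    u=(proj(p,q)[0]-[x0,y0])*4; cv2.circle(t,tuple(int(v) for v in u),3,col,1)
  ims.append(t)
cv2.imwrite('pics/c2.png',np.hstack(ims))"
```

```text
(no output)
```

View pics/c2.png

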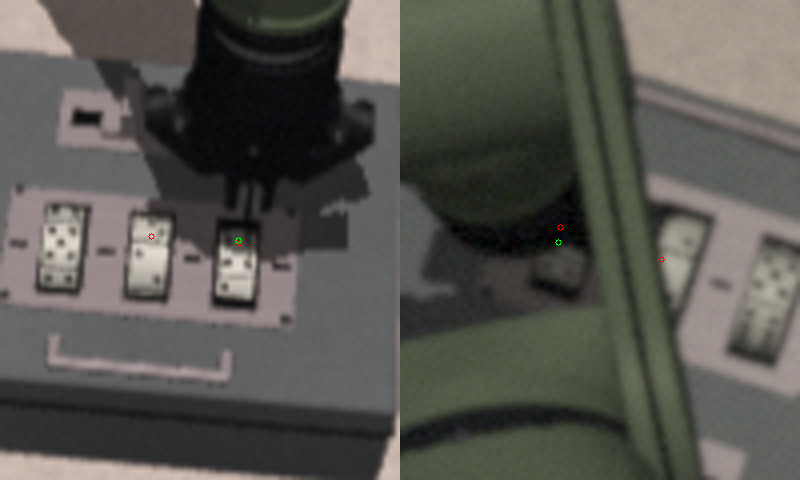

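In the scene view the two prongs end near (245,218), slightly short of the wheel's crown. I'll slide over the crown at this height, which is safe because the rise is under 1 mm, and go on feeling from there.

```bash
for i in 1; do
python3 -m creep '[[0,-0.04,0,0,0],[0,-0.08,0,0,0],[0,-0.12,0,0,0],[0,-0.157,0,0,0],[0,-0.157,0,0,0]]'
python3 lite.py && python3 -m creep '[[0,0,0,0.01,0],[0,0,0,0.02,0],[0,0,0,0.03,0],[0,0,0,0.03,0],[0,0,0,0.03,0]]'
python3 lite.py && python3 -m creep '[[0,0,0,0.01,0],[0,0,0,0.02,0],[0,0,0,0.03,0],[0,0,0,0.03,0],[0,0,0,0.03,0]]'
done|grep -E "clock|ee_pos|force"; python3 -c "
from h import *
nav([.03,.052,.12])
p=viewer.capture('scene');im=p['pixels'][195:255,270:350,::-1]
cv2.imwrite('pics/c3.png',cv2.resize((255*(im/255.)**.5).astype(np.uint8),(800,600),interpolation=cv2.INTER_CUBIC))"
```

```text
clock: 12.08
ee_pos: [0.6112, 0.1334, 0.1132]
contact_force: [0.5, -0.6, 0.6]
grasp_force: 0.0
clock: 12.7
ee_pos: [0.6111, 0.1335, 0.112]
contact_force: [0.4, 0.1, 0.5]
grasp_force: 0.0
clock: 13.32
ee_pos: [0.6111, 0.1335, 0.1108]
contact_force: [-0.2, -0.6, -0.2]
grasp_force: 0.0
t 13.32 shift [-0.     0.003 -0.23 ] twist 0.002 F [-0.15 -0.56 -0.24] z [-0.  0. -1.] tcp [0.6111 0.1335 0.1108]
```

View pics/c3.png

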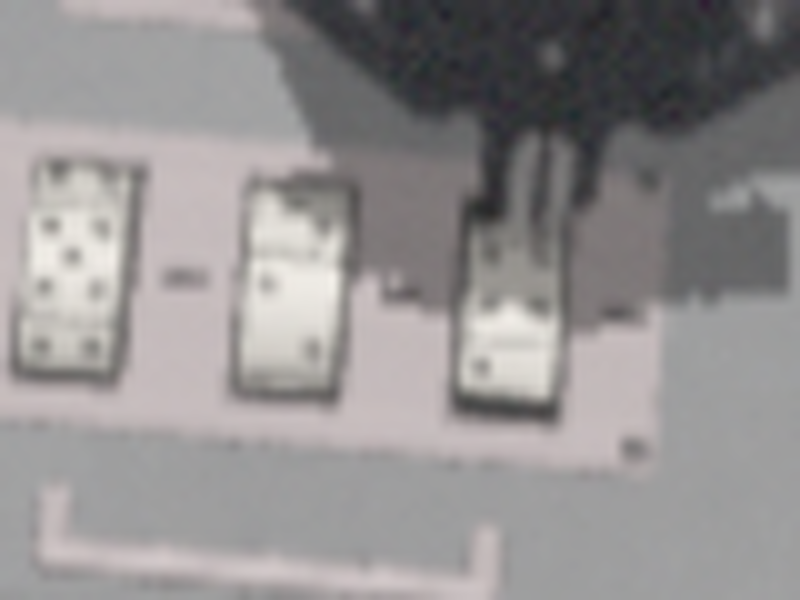

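The tips look to end near (540,255) here, which is pixel (324,220), beside the upper part of the left wheel. I'll compare that with the projection of the TCP and of the wheel's visible extent.

```bash
python3 -c "
from h import *
p=viewer.capture('scene');b=np.load('b.npy');s=manip.read_state()
print('tcp',proj(p,s['ee_pos']), 'cam',-p['view'][:3,:3].T@p['view'][:3,3])
for y in(.052,0,-.052):
  print(y,'crown',proj(p,boxpt(b,[.03,y,.12])),'near lid edge',proj(p,boxpt(b,[.03+.0268,y,.1])),'far',proj(p,boxpt(b,[.03-.0268,y,.1])))
print('handle ends',proj(p,boxpt(b,[[.113,.05,.108],[.113,-.05,.108]])))
print('lid',proj(p,boxpt(b,[[.12,.15,.1],[.12,-.15,.1],[-.12,-.15,.1],[-.12,.15,.1]])))
for n in('wheel_left','wheel_mid','wheel_right'):
  o=outline_of(p,n)
  if o: print(n,o[0]['p'],np.array(o[0]['rect'])*[560,420,560,420])
im=p['pixels'][:,:,::-1].copy()
im=(255*(im/255.)**.5).astype(np.uint8)[180:270,255:375]
im=cv2.resize(im,(800,600),interpolation=cv2.INTER_CUBIC)
f=lambda P,c:[cv2.circle(im,tuple(int(v) for v in (u-[255,180]+.5)*6.667),3,c,-1) for u in proj(p,P)]
f(s['ee_pos'],(0,255,0))
for y in(.052,0,-.052): f(boxpt(b,[[.03,y,.12],[.03,y,.1],[.06,y-.013,.1],[.06,y+.013,.1],[0,y-.013,.1],[0,y+.013,.1]]),(0,0,255))
f(boxpt(b,[[.12,.15,.1],[.12,-.15,.1],[.113,.05,.108],[.113,-.05,.108],[-.068,-.02,.13]]),(255,0,0))
cv2.imwrite('pics/c4.png',im)
"
```

```text
tcp [[321.50836934 222.99443118]] cam [ 1.18368702 -0.10074344  1.06665377]
0.052 crown [[321.82299375 220.89760758]] near lid edge [[320.73791377 234.99493647]] far [[321.70536025 216.11905784]]
0 crown [[299.82237877 219.22319832]] near lid edge [[298.76792558 233.2967528 ]] far [[300.30371618 214.49877986]]
-0.052 crown [[277.90383553 217.55293432]] near lid edge [[276.87997823 231.60008364]] far [[278.97960902 212.88325496]]
handle ends [[319.02166971 254.13320123]
 [275.38880542 250.68153139]]
lid [[362.44643968 261.95285439]
 [231.9741604  251.58189337]
 [245.71208284 170.6439079 ]
 [361.93422167 179.03697183]]
wheel_left 0.69 [321.888 226.212  11.424  13.986]
wheel_mid 0.51 [298.536 223.44    8.512  22.89 ]
wheel_right 0.66 [274.288 223.062  11.592  22.302]
```

View pics/c4.png

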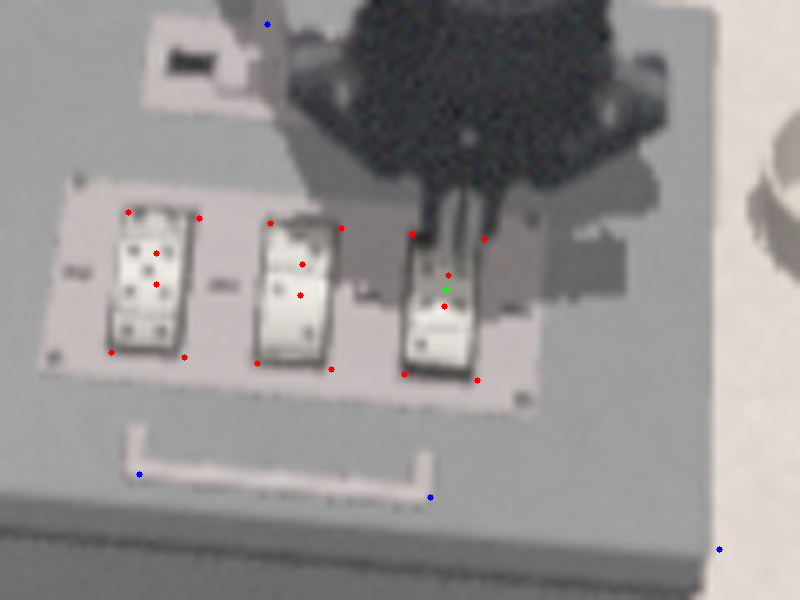

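```bash
for i in 1; do
python3 -m creep '[[0,0,0,0.01,0],[0,0,0,0.02,0],[0,0,0,0.03,0],[0,0,0,0.03,0],[0,0,0,0.03,0]]'
python3 lite.py && python3 -m creep '[[0,0,0,0.01,0],[0,0,0,0.02,0],[0,0,0,0.03,0],[0,0,0,0.03,0],[0,0,0,0.03,0]]'
python3 lite.py && python3 -m creep '[[0,0,0,0.01,0],[0,0,0,0.02,0],[0,0,0,0.03,0],[0,0,0,0.03,0],[0,0,0,0.03,0]]'
done|grep -E "clock|ee_pos|contact"
```

```text
clock: 14.2
ee_pos: [0.6111, 0.1335, 0.1096]
contact_force: [0.3, -0.3, 0.8]
clock: 14.82
ee_pos: [0.6111, 0.1335, 0.1084]
contact_force: [-0.5, -0.1, -0.1]
clock: 15.45
ee_pos: [0.6111, 0.1335, 0.1072]
contact_force: [-0.0, -0.4, 0.5]
```

```bash
python3 -c "
from h import *
p=viewer.capture('scene');s=manip.read_state();o=cv2.imread('pics/scene0.png')
a=p['pixels'][:,:,::-1]
f=lambda i:cv2.resize((255*np.clip(i/255.*1.3,0,1)**.6).astype(np.uint8)[190:240,304:337],(396,600),interpolation=cv2.INTER_NEAREST)
A=f(a);B=f(o)
for k in(0,.01,.02,.03):
  u=(proj(p,s['ee_pos']+[0,0,k])[0]-[304,190]+.5)*12; cv2.circle(A,tuple(int(v) for v in u),2,(0,255,0),-1)
cv2.imwrite('pics/c5.png',np.hstack([A,np.zeros((600,8,3),np.uint8),B]))
"
```

```text
(no output)
```

View pics/c5.png

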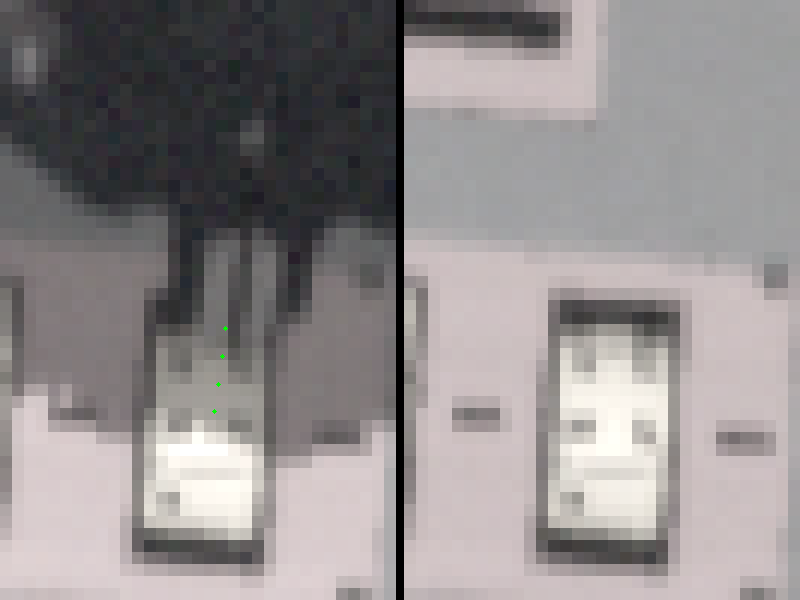

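```bash
python3 -c "
from h import *
p=viewer.capture('scene');s=manip.read_state();M=R.from_rotvec(s['ee_rot']).as_matrix()
t=viewer.capture('top');print('topcam',(-t['view'][:3,:3].T@t['view'][:3,3]).round(3))
loc=lambda l:proj(p,s['ee_pos']+M@np.array(l))[0].round(1)
for n,l in dict(tip=[0,0,0],tipfrontL=[-.011,.0,0],body_c=[0,0,-.073],bfl=[-.038,.0425,-.073],bfr=[-.038,-.0425,-.073],bfl2=[-.0425,.038,-.073],bfr2=[-.0425,-.038,-.073]).items(): print(n,loc(l))
g=cv2.cvtColor(p['pixels'],cv2.COLOR_RGB2GRAY)
np.set_printoptions(linewidth=250)
print(list(range(314,334)));
for r in range(204,228): print(r,g[r,314:334])
print(s['joints'].round(3))
"
```

```text
topcam [0.419 0.025 1.102]
tip [321.4 223.8]
tipfrontL [321.2 227.7]
body_c [323.7 206.4]
bfl [342.2 222. ]
bfr [303.8 219.1]
bfl2 [340.2 223.5]
bfr2 [305.7 220.9]
[314, 315, 316, 317, 318, 319, 320, 321, 322, 323, 324, 325, 326, 327, 328, 329, 330, 331, 332, 333]
204 [10 12 12 10 10 13 12 10  8  9 11 10 12 10 10 13 12 12 11 13]
205 [12 13 10 10 11 10 12 12  9  9 11  7 11 12 14 12 11 11  9  9]
206 [12 18 13 14 12 10 10 10 10 11 10  9 11 10  9 10 10 11 11 10]
207 [19 27 31 26 13 13  9 11 14 10  8 13  8 13  9 11 11 11 15 14]
208 [33 40 42 39 21 11  9 13 11  8 13 15 11 13 10 10 11 16 24 26]
209 [42 43 44 42 21 11 12 19 22 26 17 29 19 11 10 12 17 33 40 40]
210 [48 50 49 44 17 11 13 29 40 37 20 39 36 18 13 14 24 38 42 40]
211 [56 55 56 51 19 11 16 38 51 40 19 46 52 26 13 16 34 43 42 41]
212 [59 58 58 55 20  9 19 44 52 34 21 52 51 27 12 17 45 49 52 42]
213 [60 58 53 47 20  9 14 50 52 31 26 52 53 24 10 21 54 57 57 49]
214 [59 58 38 26 13 10 20 52 53 27 24 52 48 19 13 21 55 60 59 57]
215 [60 57 28 13  9 10 24 52 53 25 29 53 44 18 17 31 55 58 61 58]
216 [61 55 22 15  8 15 31 53 54 23 36 52 40
[... 172 characters left out ...]
51 47 65 62 63 36 42 56 31 43 59 60 57 59 61 59]
220 [58 43 31 72 51 42 76 79 77 48 49 66 35 49 57 58 59 58 58 57]
221 [58 46 35 79 71 68 84 85 82 65 57 67 35 53 57 58 59 60 58 59]
222 [58 45 35 79 86 85 86 88 86 83 83 80 40 55 60 59 59 60 58 59]
223 [59 41 37 88 88 87 90 89 88 88 88 84 38 55 58 58 59 59 59 61]
224 [ 57  38  57 112  78  80  95  93  89  75  80  84  35  56  60  59  58  58  58  60]
225 [ 62  43  84 126  72  83 143 111  96  59  60  82  39  58  60  59  51  47  48  51]
226 [ 98  54 108 149 145 156 200 169 154 116  88  82  38  57  60  58  44  37  38  44]
227 [132  67 119 186 207 208 211 207 206 184 162 115  47  61  64  68  88  89  89  87]
[ 0.197  0.46   1.57   0.     1.111 -1.053]
```

The pads (grey, columns 321–326) end at row 218.5, but the TCP projects to row 223.8. The tip is therefore either higher than it reads or further back. I'll keep feeling down with the guard, since the contact height will tell which.

```bash
for i in 1; do
python3 -m creep '[[0,0,0,0.01,0],[0,0,0,0.02,0],[0,0,0,0.03,0],[0,0,0,0.03,0],[0,0,0,0.03,0]]'
python3 lite.py && python3 -m creep '[[0,0,0,0.01,0],[0,0,0,0.02,0],[0,0,0,0.03,0],[0,0,0,0.03,0],[0,0,0,0.03,0]]'
python3 lite.py && python3 -m creep '[[0,0,0,0.01,0],[0,0,0,0.02,0],[0,0,0,0.03,0],[0,0,0,0.03,0],[0,0,0,0.03,0]]'
python3 lite.py && python3 -m creep '[[0,0,0,0.01,0],[0,0,0,0.02,0],[0,0,0,0.03,0],[0,0,0,0.03,0],[0,0,0,0.03,0]]'
python3 lite.py && python3 -m creep '[[0,0,0,0.01,0],[0,0,0,0.02,0],[0,0,0,0.03,0],[0,0,0,0.03,0],[0,0,0,0.03,0]]'
done|grep -E "clock|ee_pos|contact"
```

```text
clock: 16.23
ee_pos: [0.6111, 0.1335, 0.106]
contact_force: [-0.2, -0.2, -0.6]
clock: 16.85
ee_pos: [0.6111, 0.1335, 0.1048]
contact_force: [-0.2, -0.1, 0.6]
clock: 17.48
ee_pos: [0.6111, 0.1335, 0.1036]
contact_force: [-1.0, 0.3, 1.2]
clock: 18.1
ee_pos: [0.6111, 0.1335, 0.1024]
contact_force: [0.1, -1.3, 0.5]
clock: 18.73
ee_pos: [0.6111, 0.1335, 0.1012]
contact_force: [0.1, -0.8, 0.7]
```

```bash
for i in 1; do
python3 -m creep '[[0,0,0,0.01,0],[0,0,0,0.02,0],[0,0,0,0.035,0],[0,0,0,0.035,0],[0,0,0,0.035,0]]'
python3 lite.py && python3 -m creep '[[0,0,0,0.01,0],[0,0,0,0.02,0],[0,0,0,0.035,0],[0,0,0,0.035,0],[0,0,0,0.035,0]]'
done|grep -E "clock|ee_pos|contact"; python3 -c "
from h import *
p=viewer.capture('scene');s=manip.read_state();t=viewer.capture('top')
print(proj(p,s['ee_pos']),proj(t,s['ee_pos']))
g=cv2.cvtColor(p['pixels'],cv2.COLOR_RGB2GRAY);np.set_printoptions(linewidth=250)
for r in range(206,230): print(r,g[r,312:336])
a=cv2.resize(p['pixels'][185:245,290:350,::-1],(390,390),interpolation=cv2.INTER_CUBIC)
b=cv2.resize(t['pixels'][120:240,190:310,::-1],(390,390),interpolation=cv2.INTER_CUBIC)
im=np.hstack([a,b]);cv2.imwrite('pics/c6.png',(255*(im/255.)**.5).astype(np.uint8))
"
```

```text
clock: 19.35
ee_pos: [0.6111, 0.1335, 0.0998]
contact_force: [-0.4, 0.6, -0.3]
clock: 19.98
ee_pos: [0.6111, 0.1335, 0.0984]
contact_force: [-0.6, -0.5, 0.9]
[[321.13740008 225.78699822]] [[236.41755318 181.0504792 ]]
206 [ 9 12 14 10 12 12 12 12 10 10 11 12 12  9  7 10 12 11 10 11 13 10 11 10]
207 [10 13 10 11 10 12  9  9 13 13 13 29 15 12 10 11  5 10  7 11  8 12 11 11]
208 [12 11 12 14 15 14 13 10  9 13 16 35 15  9 12 10  6 12 10 10 10 11 11  6]
209 [17 18 20 27 30 21 11 12 12 10 11 16 11  6 12 12 13 13 11 10 12 10 11  8]
210 [39 39 39 48 46 36 15  6  7 12 13  9  8 13 10 10 12 11 11 18 26 26 13 12]
211 [58 56 56 56 57 47 18 13  9 17 23 20 14 22 16 11 10 11 23 34 43 37 24 16]
212 [61 58 61 59 57 45 17 13 16 35 41 31 21 39 34 19 13 18 41 48 51 41 28 25]
213 [59 60 59 58 53 39 19 13 20 49 52 33 25 50 51 24 11 19 53 60 58 50 34 34]
214 [59 60 58 57 42 26 11 12 20 51 53 27 26 52 49 19 13 23 55 58 59 55 49 48]
215 [60 58 60 56 26 14 12 16 26 51 54 24 28 52 44 21 15 24 55 60 57 58 59 57]
216 [61 62 60 57 24 16 14 16 26 53 52 23 34 52 39 17 14 30 56 60 59 60 60 58]
217 [59 61 59 57 23 32 1
[... 385 characters left out ...]
 80 86 85 87 87 85 85 84 80 38 56 59 59 59 59 60 59 59 59]
223 [58 61 59 42 37 81 87 86 90 88 89 89 88 83 38 54 59 58 60 59 58 58 59 57]
224 [54 61 58 37 40 75 72 77 88 90 88 75 79 83 36 54 61 59 60 57 58 58 58 58]
225 [63 61 61 40 67 79 57 72 94 94 88 56 57 81 36 56 61 59 49 47 49 49 54 63]
226 [104  75  92  51 106 144 144 151 154 110 102 104  65  78  36  57  58  57  43  35  36  37  53  92]
227 [136 110 128  66 119 187 206 208 204 162 155 176 145 112  45  59  62  66  89  89  87  88  96 129]
228 [139 137 132  66 112 165 191 187 185 181 180 184 186 142  64  90  74 100 133 137 137 137 136 135]
229 [141 137 133  64 122 167 174 165 163 164 163 167 177 132  79 124 108 132 139 141 141 139 141 138]
```

View pics/c6.png

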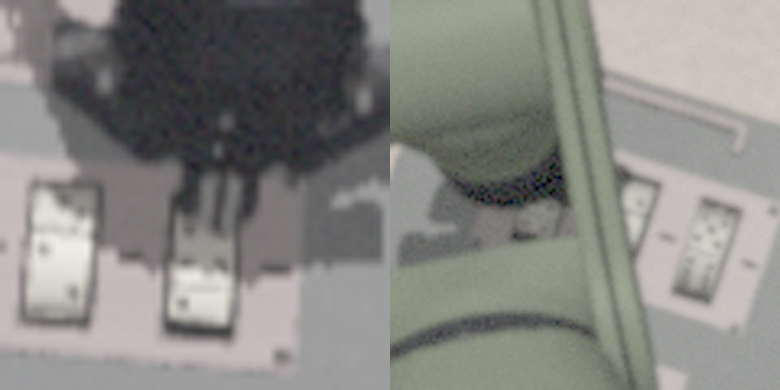

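```bash
for i in 1; do
python3 -m creep '[[0,0,0,0.01,0],[0,0,0,0.02,0],[0,0,0,0.035,0],[0,0,0,0.035,0],[0,0,0,0.035,0]]'
python3 lite.py && python3 -m creep '[[0,0,0,0.01,0],[0,0,0,0.02,0],[0,0,0,0.035,0],[0,0,0,0.035,0],[0,0,0,0.035,0]]'
python3 lite.py && python3 -m creep '[[0,0,0,0.01,0],[0,0,0,0.02,0],[0,0,0,0.035,0],[0,0,0,0.035,0],[0,0,0,0.035,0]]'
python3 lite.py && python3 -m creep '[[0,0,0,0.01,0],[0,0,0,0.02,0],[0,0,0,0.035,0],[0,0,0,0.035,0],[0,0,0,0.035,0]]'
python3 lite.py && python3 -m creep '[[0,0,0,0.01,0],[0,0,0,0.02,0],[0,0,0,0.035,0],[0,0,0,0.035,0],[0,0,0,0.035,0]]'
python3 lite.py && python3 -m creep '[[0,0,0,0.01,0],[0,0,0,0.02,0],[0,0,0,0.035,0],[0,0,0,0.035,0],[0,0,0,0.035,0]]'
done|grep -E "clock|ee_pos|contact"
```

```text
clock: 20.7
ee_pos: [0.6111, 0.1335, 0.097]
contact_force: [-0.7, 0.8, -0.3]
clock: 21.32
ee_pos: [0.6111, 0.1335, 0.0956]
contact_force: [0.2, 0.5, 0.2]
clock: 21.95
ee_pos: [0.6111, 0.1335, 0.0942]
contact_force: [-0.5, -0.4, 0.4]
clock: 22.58
ee_pos: [0.6111, 0.1335, 0.0929]
contact_force: [-0.4, 0.1, -0.1]
clock: 23.2
ee_pos: [0.6111, 0.1335, 0.0914]
contact_force: [0.3, 0.0, 0.2]
clock: 23.82
ee_pos: [0.6111, 0.1335, 0.09]
contact_force: [-0.4, -0.1, 0.3]
```

```bash
python3 -c "
from h import *
p=viewer.capture('scene');s=manip.read_state()
print(proj(p,s['ee_pos']),s['ee_pos'],s['contact_force'])
g=cv2.cvtColor(p['pixels'],cv2.COLOR_RGB2GRAY);np.set_printoptions(linewidth=250)
for r in range(206,230): print(r,g[r,312:336])
"
```

```text
[[320.89644025 227.64978642]] [0.61112182 0.13351394 0.09002991] [-0.36483782 -1.13379681  0.5395555 ]
206 [13 12 11 11 10 12 10 10 13 12 14 14 30 21  9 10  9  6  9 10 10 13 10  9]
207 [ 7 12 12 11 12 11 12 10 10 13 13 11 13 15 12 12  8 12 12 12  9 14 13 11]
208 [13  9 12  8 11 10 10 13 11 11  9  8 11 12  8  9 11 11  9 11 11 11 11 10]
209 [11 10  7 12 10 11 12 11 11 12 12 10  8 10 10 11  9  9 11 13 10 11 10  8]
210 [14 11 11 17 15 14 14 14  9 12  8 10 11  9 13 11 11  8 10 13 14  8 10 10]
211 [19 19 25 36 36 20 11 12  8  9  9 11 11 11 10 11 11 10  9 12 14 16 12 14]
212 [39 40 45 55 53 34 15 10 14  6 10  8 10 11 14 11 11 12 17 24 34 23 14 12]
213 [58 58 59 59 52 38 14 11 13 18 22 18 16 21 10 12 12 14 33 43 54 43 26 22]
214 [59 59 60 58 40 24 13 10 15 35 40 23 22 37 24 13 13 18 47 56 60 55 48 44]
215 [61 59 59 57 30 11 11 14 23 49 51 23 28 50 36 15 15 27 54 58 57 60 57 57]
216 [61 58 59 55 23 14 10 14 27 52 51 20 36 52 39 16 12 31 57 59 59 60 59 59]
217 [58 59 59 57 21 19 11 15 27 51 49 22 42 51 32 14 16 39 57 59 60 60 59 58]
218 [59 58 60 56 23 30 17 11 33 52 43 23 47 50 28 13 22 43 56
[... 270 characters left out ...]
 81 86 84 74 67 47 52 64 65 37 55 59 62 59 60 58 61 58 57]
223 [56 59 59 41 35 81 88 87 88 85 75 77 81 76 36 53 59 58 58 60 58 59 58 58]
224 [52 61 58 35 41 76 71 76 89 90 87 76 79 81 35 55 60 60 59 59 58 58 59 58]
225 [59 60 58 39 68 78 57 69 89 91 87 52 55 82 38 57 60 58 51 46 49 48 53 62]
226 [ 80  67  63  41 106 143 143 144 109 102  98  63  57  76  37  56  58  58  39  28  36  38  53  92]
227 [106 100  93  55 120 186 206 202 161 153 152 145 136  87  38  55  61  61  52  53  84  86  96 126]
228 [136 136 128  66 112 167 191 185 180 179 180 179 184 114  47  61  69  95 100 104 132 136 136 136]
229 [138 138 131  65 122 167 175 164 163 164 163 165 175 130  70  93 102 132 136 136 141 139 139 137]
```

The tip tracks with z but sits about 20 mm or more higher than reported, and about 4 mm to the left. I'll correct y and keep feeling down.

```bash
for i in 1; do
python3 -m creep '[[0,0,-0.04,0.01,0],[0,0,-0.08,0.02,0],[0,0,-0.08,0.035,0],[0,0,-0.08,0.035,0],[0,0,-0.08,0.035,0]]'
python3 lite.py && python3 -m creep '[[0,0,0,0.01,0],[0,0,0,0.02,0],[0,0,0,0.035,0],[0,0,0,0.035,0],[0,0,0,0.035,0]]'
python3 lite.py && python3 -m creep '[[0,0,0,0.01,0],[0,0,0,0.02,0],[0,0,0,0.035,0],[0,0,0,0.035,0],[0,0,0,0.035,0]]'
python3 lite.py && python3 -m creep '[[0,0,0,0.01,0],[0,0,0,0.02,0],[0,0,0,0.035,0],[0,0,0,0.035,0],[0,0,0,0.035,0]]'
python3 lite.py && python3 -m creep '[[0,0,0,0.01,0],[0,0,0,0.02,0],[0,0,0,0.035,0],[0,0,0,0.035,0],[0,0,0,0.035,0]]'
python3 lite.py && python3 -m creep '[[0,0,0,0.01,0],[0,0,0,0.02,0],[0,0,0,0.035,0],[0,0,0,0.035,0],[0,0,0,0.035,0]]'
done|grep -E "clock|ee_pos|contact"
```

```text
clock: 24.5
ee_pos: [0.6101, 0.1305, 0.0886]
contact_force: [-0.3, -0.2, -0.1]
clock: 25.12
ee_pos: [0.6101, 0.1305, 0.0872]
contact_force: [0.3, 0.7, 0.4]
clock: 25.75
ee_pos: [0.6101, 0.1305, 0.0858]
contact_force: [-0.7, 0.3, 0.2]
clock: 26.38
ee_pos: [0.6101, 0.1305, 0.0844]
contact_force: [0.0, 0.5, 0.5]
clock: 27.0
ee_pos: [0.6101, 0.1305, 0.083]
contact_force: [0.2, -0.9, -0.3]
clock: 27.62
ee_pos: [0.6101, 0.1305, 0.0816]
contact_force: [-1.0, -1.3, -0.5]
```

```bash
python3 -c "
from h import *
t=viewer.capture('top');p=viewer.capture('scene');s=manip.read_state();M=R.from_rotvec(s['ee_rot']).as_matrix()
b=np.load('b.npy')
ims=[]
for c,(x0,y0,w,h,k) in((t,(180,110,80,120,5)),(p,(270,150,80,120,5))):
  im=(255*(c['pixels'][:,:,::-1]/255.)**.5).astype(np.uint8)[y0:y0+h,x0:x0+w]
  im=cv2.resize(im,None,fx=k,fy=k,interpolation=cv2.INTER_CUBIC)
  pt=lambda l:tuple(int(v) for v in (proj(c,s['ee_pos']+M@np.array(l))[0]-[x0,y0]+.5)*k)
  for z in(-.073,-.16):
    q=np.array([pt([a*.038,e*.0425,z]) for a,e in((1,1),(1,-1),(-1,-1),(-1,1))]);cv2.polylines(im,[q],True,(0,255,255) if z>-.1 else (255,0,255),1)
  cv2.line(im,pt([0,0,0]),pt([0,0,-.073]),(0,255,0),1)
  ims.append(im)
cv2.imwrite('pics/c7.png',np.hstack(ims))
"
```

```text
(no output)
```

View pics/c7.png

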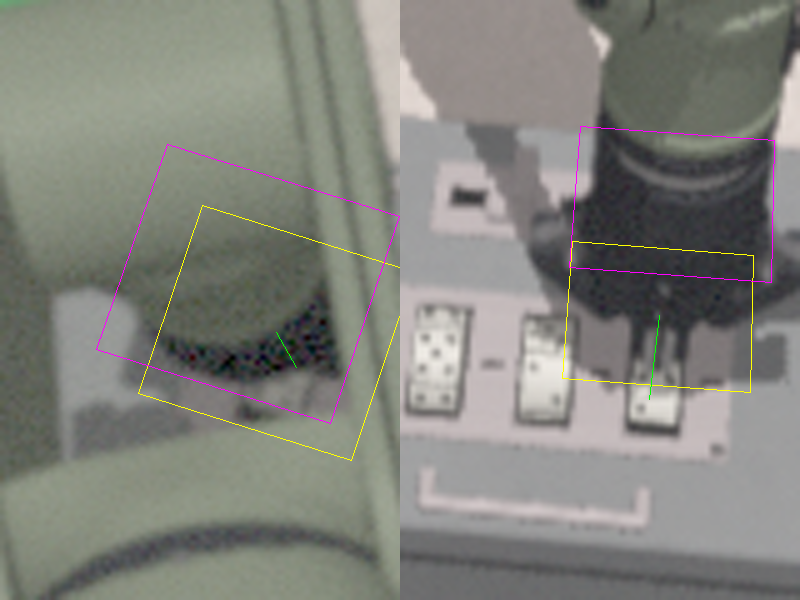

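Both views (TCP projected at (650,400) in the right panel, pads ending near (655,365)) agree that the tool stands about 40 mm higher than its reading. The true tip is therefore about 0.123, just above the rim, so I continue feeling.

```bash
for i in 1; do
python3 -m creep '[[0,0,0,0.01,0],[0,0,0,0.02,0],[0,0,0,0.035,0],[0,0,0,0.035,0],[0,0,0,0.035,0]]'
python3 lite.py && python3 -m creep '[[0,0,0,0.01,0],[0,0,0,0.02,0],[0,0,0,0.035,0],[0,0,0,0.035,0],[0,0,0,0.035,0]]'
python3 lite.py && python3 -m creep '[[0,0,0,0.01,0],[0,0,0,0.02,0],[0,0,0,0.035,0],[0,0,0,0.035,0],[0,0,0,0.035,0]]'
python3 lite.py && python3 -m creep '[[0,0,0,0.01,0],[0,0,0,0.02,0],[0,0,0,0.035,0],[0,0,0,0.035,0],[0,0,0,0.035,0]]'
python3 lite.py && python3 -m creep '[[0,0,0,0.01,0],[0,0,0,0.02,0],[0,0,0,0.035,0],[0,0,0,0.035,0],[0,0,0,0.035,0]]'
done|grep -E "clock|ee_pos|contact"; python3 -c "
from h import *
p=viewer.capture('scene');s=manip.read_state()
print(proj(p,s['ee_pos']))
g=cv2.cvtColor(p['pixels'],cv2.COLOR_RGB2GRAY);np.set_printoptions(linewidth=250)
for r in range(212,236): print(r,g[r,312:336])
"
```

```text
clock: 28.35
ee_pos: [0.6101, 0.1305, 0.0802]
contact_force: [0.2, -0.1, 0.8]
clock: 28.98
ee_pos: [0.6101, 0.1305, 0.0788]
contact_force: [0.9, 0.7, 0.3]
clock: 29.6
ee_pos: [0.6102, 0.1305, 0.0776]
contact_force: [-0.6, -0.3, 1.7]
clock: 30.22
ee_pos: [0.6103, 0.1305, 0.077]
contact_force: [-1.5, -0.6, 6.8]
[[319.23622287 230.46549373]]
212 [12 11 12 12 12 11 10  9 10  8  9  7  7 10  9  6 10 10 10 10 10  8 12 12]
213 [11 11 14 12 12  8 12 10  9  9 12  9 10  9 14  7 12  8  9  9  8 10 10  7]
214 [26 29 35 23 14  9 11 13  9 11  9 11 12 12  9 11  9 12 13 10 11 12 11 12]
215 [43 50 55 42 16 11  8 12 13 14 11 12  8 12 12 13 14 23 27 23 17  9 12 11]
216 [58 59 59 55 22 10 12 14 21 19 12 22 17 11 10 13 27 43 48 42 31 20 24 24]
217 [60 59 59 52 21 11 16 33 41 29 21 38 27 13  8 17 48 57 57 58 50 41 42 43]
218 [59 60 56 48 19 11 15 48 51 26 26 49 40 15  9 22 55 58 57 58 60 56 57 56]
219 [58 58 57 45 19 13 20 50 52 26 27 49 43 20 14 25 54 58 60 59 59 59 59 56]
220 [57 59 57 44 18 13 24 52 52 27 36 51 45 21 14 27 55 58 58 60 58 57 57 56]
221 [59 58 59 46 19 15 26 52 52 24 39 53 39 14 17 38 57 5
[... 628 characters left out ...]
132  64 124 156 167 162 157 154 157 158 168  92  44  64  99 132 137 136 139 141 140 136]
230 [140 139 131  69 143 159 166 189 194 195 194 196 191 114  63  98 131 137 138 139 138 138 138 135]
231 [139 140 132  72 151 108 105 180 189 191 191 193 184 110  83 126 138 139 139 139 138 137 138 134]
232 [141 140 125  71 155 103  98 170 179 182 182 182 177  98  78 132 138 139 140 139 138 138 138 134]
233 [140 138 107  57 122 101 103 135 146 149 157 159 153  76  81 132 138 141 139 139 139 139 137 128]
234 [141 137 105  38  37  38  45  50  71  79  99 103  97  56 101 136 139 139 138 139 138 139 137 116]
235 [142 139 106  41  18  20  17  16  21  25  30  31  29  35 102 136 139 140 140 139 138 140 136 114]
```

Contact: 6.8 N at a reported z of 0.0770, so the real offset is about 40 mm. Now rub the left wheel's top towards box +x (tool −x).

```bash
python3 -m creep '[[0,-0.05,0,0.01,0],[0,-0.1,0,0.01,0],[0,-0.15,0,0.01,0],[0,-0.2,0,0.015,0],[0,-0.25,0,0.015,0]]'; python3 -c "
from h import *
p=viewer.capture('scene');s=manip.read_state()
print(s['contact_force'].round(2), R.from_rotvec([0,0,.322]).apply(s['contact_force']).round(2))
g=cv2.cvtColor(p['pixels'],cv2.COLOR_RGB2GRAY);np.set_printoptions(linewidth=250)
for r in range(220,236): print(r,g[r,314:328])
"
```

```text
clock: 30.9
ee_pos: [0.6196, 0.1273, 0.0767]
ee_rot: [0.503, 3.101, 0.0]
contact_force: [-1.7, -0.7, 8.8]
opening: 0.0
grasp_force: 4.2
[-2.5  -0.32  8.78] [-2.26 -1.1   8.78]
220 [55 45 17 11 14 21 28 18 20 24 18 11 11 18]
221 [57 40 17 11 16 41 46 25 28 41 30 17  9 26]
222 [58 36 14 12 24 50 52 25 34 52 41 17 13 30]
223 [57 36 14 15 27 53 49 23 40 52 40 12 16 38]
224 [58 36 17 14 28 52 42 22 40 52 33 16 16 45]
225 [59 32 13 18 35 54 41 20 45 52 26 16 17 46]
226 [57 31 31 45 50 55 38 25 49 53 32 18 22 51]
227 [58 31 54 74 59 55 32 25 54 57 60 45 30 55]
228 [56 32 66 80 57 61 43 36 57 64 85 69 37 57]
229 [55 30 68 67 45 68 71 68 67 56 77 69 41 57]
230 [57 31 75 68 52 79 95 92 73 41 60 58 39 56]
231 [ 64  41 108  91  76  92  93  93  80  64  74  50  37  56]
232 [ 88  50 122  94  78  87  80  83  79  80  81  50  45  67]
233 [104  44  75  69  53  68  62  67  67  83  78  53  74 100]
234 [106  39  26  28  33  39  51  60  63  81  73  52 101 132]
235 [108  43  20  19  19  19  20  18  23  29  25  34 102 135]
```

Drag is −2.3 N along the rub and the pip row moved from row 225 to 230, so the wheel is rolling with the finger. About 10 mm is done and about 16 mm remains.

```bash
python3 -m creep '[[0,0,0,-0.1,0],[0,0.2,0,-0.1,0],[0,0.4,0,-0.08,0],[0,0.4,0,-0.04,0],[0,0.4,0,-0.015,0]]'; python3 -m creep '[[0,0,0,0.01,0],[0,-0.1,0,0.015,0],[0,-0.2,0,0.015,0],[0,-0.3,0,0.015,0],[0,-0.4,0,0.015,0]]'
```

```text
clock: 31.58
ee_pos: [0.6038, 0.1325, 0.0767]
ee_rot: [-0.502, -3.1, 0.0]
contact_force: [-2.9, -0.3, 8.8]
opening: -0.004
grasp_force: 4.2
clock: 32.2
ee_pos: [0.6196, 0.1271, 0.0767]
ee_rot: [0.503, 3.101, -0.0]
contact_force: [-1.6, -0.3, 8.4]
opening: -0.003
grasp_force: 4.0
```

```bash
python3 -m creep '[[0,0,0,-0.2,0],[0,0,-0.1,-0.4,0],[0,0,-0.7,-0.4,0],[0,0,-1.3,-0.4,0],[0,0,-1.3,-0.38,0]]';  python3 - <<'E'
from h import *
p=viewer.capture('scene');s=manip.read_state();b=np.load('b.npy')
np.save('s2.npy',p['pixels'])
np.set_printoptions(linewidth=250)
g=cv2.cvtColor(p['pixels'],cv2.COLOR_RGB2GRAY)
for r in range(212,238): print(r,g[r,314:328],g[r,290:312])
E
```

```text
clock: 32.83
ee_pos: [0.6019, 0.0754, 0.0904]
ee_rot: [-0.507, -3.099, 0.001]
contact_force: [0.1, -0.1, -0.1]
opening: 0.001
grasp_force: 0.0
212 [16 24 36 42 54 57 57 57 57 57 57 57 54 55] [22 16  9 11 11 10  8 10 10  9  8 10 10  9 10 11 12 11 11 10  8 11]
213 [32 42 48 50 51 53 58 54 58 56 57 56 57 57] [44 26 14 11 12  9 11 10 12  8 13 10 13 10 10 12 20 15 12 11 12 13]
214 [53 53 39 33 33 42 43 44 45 46 45 46 48 51] [56 45 20 11  8 12 16 14 13 11 11 13  9 12 16 19 39 30 20 16 15 23]
215 [58 55 27 14 10 14 16 14 19 17 17 25 27 46] [58 55 24 12 14 27 34 22 20 25 17 11 10 16 30 26 53 50 41 36 35 43]
216 [58 55 24 14  9 10 14 12 14 14 12 15 24 69] [57 55 25 12 16 43 49 27 26 44 33 16 12 17 42 28 54 59 55 57 55 57]
217 [58 54 23 32 31 25 34 34 40 32 28 40 38 98] [58 56 23 11 18 49 52 25 26 50 45 19  8 21 42 32 54 58 58 58 58 57]
218 [ 56  54  25  57  58  46  57  57  60  51  49  82  51 101] [58 54 23 10 20 49 52 26 28 48 44 18 11 24 35 35 54 57 57 59 56 58]
219 [ 57  49  28  70  59  50  70  68  64  52  60 125  65 100] [59 56 22 13 23 51 52 23 31 51 41 18 12 23 31 39 55 57 57 58 58 57]
2
[... 1858 characters left out ...]
0] [138 135 105  53  68  70  74  91  95  95  80  78  74  51 102 132 138 139 138 138 138 139]
234 [103  38  44  54  69  77  96  99 104 125 122  63  97 132] [140 137 108  74  56  53  44  44  45  45  42  43  40  41 113 135 137 138 139 138 137 139]
235 [103  40  19  20  24  24  29  31  31  39  38  36  99 132] [141 139 123 116 104 100  94  93  90  88  86  85  71  78 131 140 140 141 140 141 139 139]
236 [108  72  52  49  37  36  29  27  29  26  22  35 103 133] [139 140 138 140 136 137 135 136 138 136 137 134 120 122 137 144 141 142 143 141 142 141]
237 [124 117 104 102  93  92  89  87  86  86  70  73 119 138] [131 131 136 136 136 137 135 137 138 138 139 140 139 137 141 142 142 141 141 141 142 142]
```

Left wheel: the pips of 5 are centred at row 222 and the separator is at 228. Allowing for a rim about 3 mm low, that gives θ ≈ 4.2, which is good. Next, feel for the middle wheel; its contact should come near reported z 0.083.

```bash
for i in 1; do
python3 -m creep '[[0,0,0,0.02,0],[0,0,0,0.05,0],[0,0,0,0.07,0],[0,0,0,0.07,0],[0,0,0,0.07,0]]'
python3 lite.py && python3 -m creep '[[0,0,0,0.01,0],[0,0,0,0.02,0],[0,0,0,0.035,0],[0,0,0,0.035,0],[0,0,0,0.035,0]]'
python3 lite.py && python3 -m creep '[[0,0,0,0.01,0],[0,0,0,0.02,0],[0,0,0,0.035,0],[0,0,0,0.035,0],[0,0,0,0.035,0]]'
python3 lite.py && python3 -m creep '[[0,0,0,0.01,0],[0,0,0,0.02,0],[0,0,0,0.035,0],[0,0,0,0.035,0],[0,0,0,0.035,0]]'
python3 lite.py && python3 -m creep '[[0,0,0,0.01,0],[0,0,0,0.02,0],[0,0,0,0.035,0],[0,0,0,0.035,0],[0,0,0,0.035,0]]'
done|grep -E "clock|ee_pos|contact"
```

```text
clock: 33.5
ee_pos: [0.6032, 0.0782, 0.0878]
contact_force: [0.3, 0.1, 0.1]
clock: 34.12
ee_pos: [0.6034, 0.078, 0.0868]
contact_force: [-1.1, -0.1, 3.5]
```

Contact at 0.087 with 3.5 N. Press a little more and rub 20 mm toward −x.

```bash
python3 -m creep '[[0,0,0,0.025,0],[0,0.12,0,0.03,0],[0,0.25,0,0.03,0],[0,0.38,0,0.03,0],[0,0.51,0,0.03,0]]'; python3 -m creep '[[0,0,0,0,0],[0,0,0,-0.2,0],[0,0.1,-0.4,-0.3,0],[0,0.1,-0.9,-0.3,0],[0,0,-1.3,-0.3,0]]';  python3 - <<'E'
from h import *
p=viewer.capture('scene')
np.set_printoptions(linewidth=250)
g=cv2.cvtColor(p['pixels'],cv2.COLOR_RGB2GRAY)
for r in range(209,236): print(r,g[r,291:306],g[r,268:286])
E
```

```text
clock: 34.75
ee_pos: [0.5862, 0.0841, 0.0866]
ee_rot: [0.501, 3.095, 0.001]
contact_force: [2.1, -0.9, 6.1]
opening: -0.005
grasp_force: 2.8
clock: 35.38
ee_pos: [0.5662, 0.0334, 0.0969]
ee_rot: [-0.504, -3.1, 0.001]
contact_force: [0.7, -0.1, 0.4]
opening: 0.0
grasp_force: 0.0
209 [55 55 54 53 52 51 50 49 50 49 47 47 49 57 77] [57 57 54 38 20 16 38 48 33 28 47 46 22 12 15 44 55 56]
210 [ 56  57  57  59  55  55  55  55  57  55  56  54  57  75 113] [57 56 58 47 32 25 42 47 33 27 47 45 23 14 19 42 51 54]
211 [ 58  58  55  55  51  55  56  56  57  57  55  55  57  84 126] [59 58 58 54 49 38 48 47 33 29 48 46 25 18 26 31 38 55]
212 [ 57  58  55  51  40  46  46  46  47  46  45  47  48  74 115] [56 58 57 58 55 45 57 50 33 32 49 52 33 33 44 32 29 55]
213 [58 59 58 45 35 47 43 43 51 50 47 38 41 58 85] [57 56 58 57 58 45 61 58 50 53 60 60 46 48 64 35 38 54]
214 [ 57  60  56  50  76 102  86  87  93  93  91  81  79  72  54] [56 56 57 57 56 51 64 65 64 64 66 64 56 50 60 30 42 54]
215 [ 60  57  54  54 115 130 105 125 141 144 143 142 137 100  57] [57 57 58 57 56 53 59 59 62 62 67 60 65 60 58 30 39 5
[... 2084 characters left out ...]

231 [136 120  65 131 143 142 123  96 123 145 148 143  70  77 125] [137 134 107  47  68  72  90  96 100 102  97  99 100  54  78 128 135 137]
232 [131 102  59 110 119 122 127 130 130 136 136 129  70  97 130] [137 134 115  61  50  42  41  41  43  44  44  47  55  50 106 130 135 134]
233 [132 102  46  70  73  79  94  97  98 100 101  98  56  99 131] [138 138 133 106  99  91  87  86  87  84  82  67  64  74 125 135 135 135]
234 [135 106  71  55  51  43  44  42  41  44  46  41  42 110 133] [137 137 137 134 134 133 132 133 134 132 131 115 114 117 134 137 137 136]
235 [137 121 115 102  99  91  90  86  84  84  84  69  76 128 138] [131 133 134 134 135 135 135 137 135 136 136 134 136 136 137 136 137 138]
```

Middle wheel: 2's pips are at rows 215 and 221, centred at 218.3, against an expected crown at about 218. It's set. Now the right wheel, which needs about −1.42 rad (40 mm, two strokes).

```bash
for i in 1; do
python3 -m creep '[[0,-0.25,0,0,0],[0,-0.5,0,0.05,0],[0,-0.5,0,0.1,0],[0,-0.5,0,0.135,0],[0,-0.5,0,0.135,0]]'
python3 lite.py && python3 -m creep '[[0,0,0,0.01,0],[0,0,0,0.02,0],[0,0,0,0.035,0],[0,0,0,0.035,0],[0,0,0,0.035,0]]'
python3 lite.py && python3 -m creep '[[0,0,0,0.01,0],[0,0,0,0.02,0],[0,0,0,0.035,0],[0,0,0,0.035,0],[0,0,0,0.035,0]]'
python3 lite.py && python3 -m creep '[[0,0,0,0.01,0],[0,0,0,0.02,0],[0,0,0,0.035,0],[0,0,0,0.035,0],[0,0,0,0.035,0]]'
python3 lite.py && python3 -m creep '[[0,0,0,0.01,0],[0,0,0,0.02,0],[0,0,0,0.035,0],[0,0,0,0.035,0],[0,0,0,0.035,0]]'
python3 lite.py && python3 -m creep '[[0,0,0,0.01,0],[0,0,0,0.02,0],[0,0,0,0.035,0],[0,0,0,0.035,0],[0,0,0,0.035,0]]'
done|grep -E "clock|ee_pos|contact"
```

```text
clock: 36.05
ee_pos: [0.586, 0.0291, 0.0915]
contact_force: [-0.1, 0.3, 0.3]
clock: 36.67
ee_pos: [0.5863, 0.0287, 0.0904]
contact_force: [-0.7, -0.4, 0.1]
clock: 37.3
ee_pos: [0.5864, 0.0288, 0.089]
contact_force: [-0.1, -0.1, 0.0]
clock: 37.92
ee_pos: [0.5863, 0.0288, 0.0876]
contact_force: [-0.1, -0.2, 0.0]
clock: 38.55
ee_pos: [0.5865, 0.0288, 0.0866]
contact_force: [-0.3, -0.2, 4.4]
```

```bash
python3 -m creep '[[0,0,0,0.02,0],[0,0.12,0,0.025,0],[0,0.25,0,0.025,0],[0,0.38,0,0.025,0],[0,0.5,0,0.025,0]]';python3 -m creep '[[0,0,0,0,0],[0,0,0,-0.1,0],[0,-0.25,0,-0.1,0],[0,-0.5,0,-0.08,0],[0,-0.5,0,-0.04,0]]'
python3 - <<'E'
from h import *
p=viewer.capture('scene')
np.set_printoptions(linewidth=250)
g=cv2.cvtColor(p['pixels'],cv2.COLOR_RGB2GRAY)
for r in range(216,234): print(r,g[r,268:286])
E
```

```text
clock: 39.17
ee_pos: [0.5697, 0.0347, 0.0864]
ee_rot: [0.502, 3.095, 0.0]
contact_force: [2.1, -1.8, 4.7]
opening: -0.002
grasp_force: 2.6
clock: 39.8
ee_pos: [0.5878, 0.0283, 0.0865]
ee_rot: [0.503, 3.1, 0.0]
contact_force: [2.3, -0.6, 3.4]
opening: -0.003
grasp_force: 2.0
216 [57 57 45 17 15 29 47 40 20 39 44 24 14 12 10 17 46 57]
217 [58 56 44 19 13 30 49 42 21 40 48 32 11  9 12 15 51 58]
218 [58 58 43 17 16 33 50 40 21 39 48 31 12 11  8 17 54 56]
219 [52 56 46 16 14 31 49 41 20 39 50 31 13  5 10 22 53 59]
220 [40 55 49 29 14 28 50 39 20 39 49 30 15 10 15 27 54 58]
221 [41 57 56 44 32 40 50 39 18 38 51 32 22 25 22 31 55 59]
222 [56 58 58 55 56 65 56 40 24 41 51 36 41 53 28 36 56 56]
223 [58 58 58 57 67 81 67 58 47 51 60 56 67 75 33 42 58 56]
224 [57 58 56 49 67 87 84 82 77 73 78 82 90 79 34 46 56 58]
225 [68 63 56 46 66 86 89 91 91 90 91 91 90 70 29 51 57 57]
226 [103  95  67  40  73  75  80  89  90  88  87  87  84  61  28  53  56  57]
227 [135 130  99  54 104  59  57  87  91  90  76  72  84  59  30  51  59  57]
228 [138 137 127  68 131  81  63 109 117 114  73  54  91  58  33  58  62  65]
229 [137 136 129  66 120 104  92 135 142 138 109  96 114  61  50  91  98 102]
230 [136 135 118  51  85  90  92 117 118 118 113 115 111  58  68 124 133 133]
231 [138 135 105  43  56  55  54  71  61  61  61  61  60  45  80 129 136 136]
232 [137 137 115  63  49  40  32  35  33  34  34  34  34  46 107 132 135 134]
233 [138 138 132 107 100  91  87  88  87  85  83  65  62  75 127 136 137 136]
```

The right wheel rolled as expected: 4's lower pips are at row 227.5, where 227.3 was predicted. Second stroke.

```bash
python3 -m creep '[[0,0,0,0.04,0],[0,0.12,0,0.04,0],[0,0.25,0,0.04,0],[0,0.38,0,0.04,0],[0,0.5,0,0.04,0]]';python3 -m creep '[[0,0,0,0,0],[0,0,0,-0.3,0],[0,0,0,-0.7,0],[0,0.8,0,-0.7,0],[0,1.6,0,-0.7,0]]'
python3 - <<'E'
from h import *
p=viewer.capture('scene');t=viewer.capture('top')
np.set_printoptions(linewidth=250)
g=cv2.cvtColor(p['pixels'],cv2.COLOR_RGB2GRAY)
for r in range(209,234): print(r,g[r,268:286])
b=np.load('b.npy');nav([-.068,-.02,.13])
print('tab',proj(p,boxpt(b,[-.068,-.02,.13])))
for c in(p,t):
  m=mark_of(c,'catch_tab')
  if m: print(m[0]['p'],np.array(m[0]['xy'])*[560,420],proj(c,boxpt(b,[-.068,-.02,.13])))
E
```

```text
clock: 40.48
ee_pos: [0.5686, 0.0351, 0.0864]
ee_rot: [0.502, 3.097, 0.001]
contact_force: [2.5, -0.3, 4.6]
opening: -0.002
grasp_force: 2.3
clock: 41.1
ee_pos: [0.5059, 0.0555, 0.1139]
ee_rot: [-0.504, -3.101, -0.0]
contact_force: [0.2, 1.3, 0.2]
opening: -0.0
grasp_force: 0.0
209 [135 137 136 135 135 134 132 133 134 132 133 133 134 135 136 134 135 134]
210 [138 136 137 136 135 122 110 105 105 108 108 108 114 121 122 122 125 132]
211 [138 137 139 137 134  94  83  62  65  80  92  79  77  85  89  84  89 128]
212 [136 136 137 136 131  82 118  98 111 113 128 107  88  81  85  49  65 128]
213 [134 136 137 137 133 103 132 112 143 145 144 126  99 103 117  58  84 132]
214 [134 135 136 136 134 129 135 128 154 173 171 151  95  97 130  62  98 132]
215 [136 138 137 136 136 147 177 181 182 186 184 178 144 136 132  62 100 133]
216 [136 136 135 136 130 164 186 189 190 191 188 189 185 179 124  57 110 133]
217 [136 136 135 131 120 181 170 177 193 194 194 192 190 187 108  55 123 135]
218 [136 136 137 133 121 171 120 135 193 199 195 165 163 183 102  56 125 135]
219 [125 135 138 135 120 169 123 125 195 
[... 691 characters left out ...]
53 133  75 103 153 158 154  82  53 126 135 135]
229 [137 137 128  66 133 143 144 140 104 121 143 140 141  74  58 128 135 136]
230 [136 136 120  57 111 123 130 132 131 131 113  96 125  66  71 129 138 136]
231 [136 134 107  47  70  77  94  97 100  96  53  44  95  57  80 128 135 135]
232 [137 135 114  63  51  43  42  39  42  43  28  26  52  49 107 132 134 135]
233 [138 137 132 106  99  91  86  84  86  83  82  67  64  76 127 135 137 135]
t 41.20 shift [ 0.506  0.897 -0.407] twist 0.008 F [-0.47 -0.15  0.16] z [-0.003  0.    -1.   ] tcp [0.5032 0.0559 0.1137]
tab [[294.56878971 183.15696873]]
0.67 [293.608 183.204] [[294.56878971 183.15696873]]
0.55 [252.896 234.99 ] [[254.03634151 237.34629782]]
```

Right wheel: 4's pips are centred at row 216.2 and the separator is at 222, against 216.3 and 222.2 expected. All three wheels are set. Now go down on the right side of the catch tab (true tip = reported + 37 mm) and push left.

```bash
python3 -m creep '[[0,0.25,0,0.1,0],[0,0.5,0,0.3,0],[0,0.5,0,0.6,0],[0,0.5,0,0.85,0],[0,0.5,0,0.95,0]]'; python3 lite.py && python3 -m creep '[[0,0,0.05,0.03,0],[0,0,0.1,0.03,0],[0,0,0.15,0.03,0],[0,0,0.2,0.03,0],[0,0,0.2,0.03,0]]'; python3 -c "
from h import *
nav([-.068,-.02,.0745]);s=manip.read_state()
print(R.from_rotvec([0,0,.322]).apply(s['contact_force']).round(2))
p=viewer.capture('scene');m=mark_of(p,'catch_tab');print(m and (m[0]['p'],np.array(m[0]['xy'])*[560,420]))"
```

```text
clock: 41.92
ee_pos: [0.4874, 0.0615, 0.0741]
ee_rot: [-0.503, -3.1, 0.001]
contact_force: [-0.5, 0.3, 0.7]
opening: 0.0
grasp_force: 0.0
clock: 42.55
ee_pos: [0.4903, 0.0694, 0.0741]
ee_rot: [0.502, 3.101, 0.0]
contact_force: [-0.2, -0.8, -0.2]
opening: -0.004
grasp_force: 0.0
t 42.55 shift [ 0.093  0.679 -0.009] twist 0.004 F [-0.22 -0.78 -0.19] z [ 0.  0. -1.] tcp [0.4903 0.0694 0.0741]
[ 0.03 -0.81 -0.19]
(0.71, array([294.392, 184.212]))
```

```bash
cat > side.py <<'E'
import sys,numpy as np
from plant import manip
f=manip.read_state()["contact_force"]; sys.exit(0 if np.hypot(f[0],f[1])<6 and abs(f[2])<4 else 1)
E
for i in 1; do
python3 -m creep '[[0,0,0.03,0,0],[0,0,0.06,0,0],[0,0,0.09,0,0],[0,0,0.12,0,0],[0,0,0.12,0,0]]'
python3 side.py && python3 -m creep '[[0,0,0.03,0,0],[0,0,0.06,0,0],[0,0,0.09,0,0],[0,0,0.12,0,0],[0,0,0.12,0,0]]'
python3 side.py && python3 -m creep '[[0,0,0.02,0,0],[0,0,0.04,0,0],[0,0,0.06,0,0],[0,0,0.08,0,0],[0,0,0.08,0,0]]'
python3 side.py && python3 -m creep '[[0,0,0.02,0,0],[0,0,0.04,0,0],[0,0,0.06,0,0],[0,0,0.08,0,0],[0,0,0.08,0,0]]'
done|grep -E "clock|ee_pos|contact"; python3 -c "
from h import *
nav([-.068,-.02,.0745])
p=viewer.capture('scene');m=mark_of(p,'catch_tab');print(m and (m[0]['p'],np.array(m[0]['xy'])*[560,420]))"
```

```text
clock: 43.28
ee_pos: [0.4917, 0.0739, 0.074]
contact_force: [-0.1, 0.9, -0.6]
clock: 43.9
ee_pos: [0.4932, 0.0784, 0.074]
contact_force: [-0.8, -1.9, -0.5]
clock: 44.52
ee_pos: [0.4943, 0.0815, 0.074]
contact_force: [0.3, -1.7, -0.8]
clock: 45.15
ee_pos: [0.4954, 0.0845, 0.074]
contact_force: [-0.6, -2.4, 0.0]
t 45.15 shift [ 0.093  0.28  -0.012] twist 0.003 F [-0.61 -2.4   0.02] z [ 0.  0. -1.] tcp [0.4954 0.0845 0.074 ]
(0.63, array([300.328, 186.018]))
```

The catch is sliding at 2 N of drag, so the code is accepted.

```bash
for i in 1; do
python3 -m creep '[[0,0,0.02,0,0],[0,0,0.04,0,0],[0,0,0.06,0,0],[0,0,0.08,0,0],[0,0,0.08,0,0]]'
python3 side.py && python3 -m creep '[[0,0,0.02,0,0],[0,0,0.04,0,0],[0,0,0.05,0,0],[0,0,0.05,0,0],[0,0,0.05,0,0]]'
python3 side.py && python3 -m creep '[[0,0,0.02,0,0],[0,0,0.04,0,0],[0,0,0.05,0,0],[0,0,0.05,0,0],[0,0,0.05,0,0]]'
python3 side.py && python3 -m creep '[[0,0,0.02,0,0],[0,0,0.04,0,0],[0,0,0.05,0,0],[0,0,0.05,0,0],[0,0,0.05,0,0]]'
python3 side.py && python3 -m creep '[[0,0,0.02,0,0],[0,0,0.04,0,0],[0,0,0.05,0,0],[0,0,0.05,0,0],[0,0,0.05,0,0]]'
python3 side.py && python3 -m creep '[[0,0,0.02,0,0],[0,0,0.04,0,0],[0,0,0.05,0,0],[0,0,0.05,0,0],[0,0,0.05,0,0]]'
done|grep -E "clock|ee_pos|contact"; python3 -c "
from h import *
nav([-.068,-.02,.0745])
p=viewer.capture('scene');m=mark_of(p,'catch_tab');print(m and (m[0]['p'],np.array(m[0]['xy'])*[560,420]))"
```

```text
clock: 45.88
ee_pos: [0.4963, 0.0876, 0.074]
contact_force: [0.7, -1.7, -0.5]
clock: 46.5
ee_pos: [0.4969, 0.0894, 0.074]
contact_force: [-0.3, -2.1, 0.0]
clock: 47.12
ee_pos: [0.4976, 0.0913, 0.074]
contact_force: [0.7, -2.5, -0.7]
clock: 47.75
ee_pos: [0.4982, 0.0932, 0.074]
contact_force: [0.7, -1.7, -0.1]
clock: 48.38
ee_pos: [0.4985, 0.0942, 0.074]
contact_force: [-0.4, -5.1, 1.4]
clock: 49.0
ee_pos: [0.4986, 0.0942, 0.0741]
contact_force: [-1.6, -12.4, 3.1]
t 49.00 shift [ 0.092  0.025 -0.011] twist 0.011 F [ -1.55 -12.37   3.12] z [-0.002 -0.005 -1.   ] tcp [0.4986 0.0942 0.0741]
(0.51, array([303.8 , 180.81]))
```

At the stop: 12 N and no further travel. Back off to the right and up, then check.

```bash
python3 -m creep '[[0,0,-0.1,0,0],[0,0,-0.3,0,0],[0,0,-0.4,-0.6,0],[0,0.4,-0.4,-1.8,0],[0,0.8,-0.4,-2.5,0]]';python3 -m creep '[[0,0.3,-0.2,-0.2,0],[0,0.3,-0.2,-0.2,0],[0,0.3,-0.2,-0.2,0],[0,0.3,-0.2,-0.2,0],[0,0.3,-0.2,-0.2,0]]'; python3 -c "
from h import *
b=np.load('b.npy')
for n in('scene','top'):
  p=viewer.capture(n);m=mark_of(p,'catch_tab');print(m and (m[0]['p'],np.array(m[0]['xy'])*[560,420]),proj(p,boxpt(b,[-.068,0,.13])))
  if n=='scene': q=cv2.cvtColor(p['pixels'],cv2.COLOR_RGB2GRAY)
np.set_printoptions(linewidth=250)
for r in range(209,234): print(r,q[r,273:283],q[r,295:304],q[r,316:327])
nav([0,0,.2])"
```

```text
clock: 49.72
ee_pos: [0.4642, 0.0923, 0.1759]
ee_rot: [0.503, 3.099, 0.003]
contact_force: [-0.0, 0.3, -0.5]
opening: -0.002
grasp_force: 0.0
clock: 50.35
ee_pos: [0.4501, 0.088, 0.1813]
ee_rot: [-0.503, -3.1, 0.001]
contact_force: [-0.2, 0.8, 0.0]
opening: -0.002
grasp_force: 0.0
(0.67, array([304.08, 187.32])) [[302.67308146 183.74828589]]
(0.28, array([159.88 , 160.398])) [[244.11099354 234.16138267]]
209 [134 131 132 131 132 131 131 131 133 134] [122 118 118 117 117 113 112 105 104] [99 96 98 95 95 94 96 95 96 96 96]
210 [121 107 103 102 106 106 108 112 119 120] [131 131 134 132 132 132 130 120 119] [108 103 105 103 100 101  99  99  98  98  94]
211 [93 81 62 63 76 90 77 74 85 90] [122 129 131 131 129 131 130 129 128] [123 120 119 121 116 114 115 112 111 112 103]
212 [ 80 116  98 108 112 127 107  86  80  83] [ 93 106 105 107 107 105 106 109 103] [130 130 130 132 131 131 129 130 131 130 119]
213 [102 129 109 142 144 143 124  98 101 113] [60 85 81 82 95 93 90 70 63] [120 119 119 128 128 129 128 128 129 129 127]
214 [128 135 127 152 169 172 148  94  97 129] [ 89 122 111 114 130 132 1
[... 1898 characters left out ...]
1 150 140 150 162 165 159  90] [135 178 176 187 189 174 169 168 169 113  71]
230 [120 128 130 128 128 112  95 123  64  69] [152 150 119  87 120 150 157 151  77] [134 149 131 180 188 184 170 157 177 127  83]
231 [77 93 98 98 95 52 42 92 53 78] [141 140 121  96 122 144 146 142  69] [143 110  93 169 181 179 133  94 154 103  80]
232 [ 43  40  41  41  42  29  27  51  48 106] [118 120 127 127 129 131 134 128  66] [150 141 127 163 170 168 133 116 142  88  74]
233 [ 89  87  84  86  83  80  66  65  74 124] [ 74  77  92  96  98 100 101  97  56] [119 128 133 138 149 148 145 155 152  74  80]
t 50.55 shift [-2.707  1.053 -0.456] twist 0.003 F [-0.26  0.3   0.06] z [-0.  0. -1.] tcp [0.4502 0.0881 0.1818]
```

```bash
python3 -c "
from plant import manip
print(manip.job_done())"
```

```text
the job is handed in; nothing more can be done
None
```

The job is handed in at about 50.6 s: the wheels read 5-2-4 by camera, the catch is pushed left to its stop (12 N felt there), and the arm is clear; the hand-in returned no verdict, so I can't confirm a pass.

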